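Load the last slide and take the cassette off the scanner

ROBOT

A 6-joint arm with a two-finger parallel gripper is mounted at the origin on the work surface. World frame = base frame: x ahead of the robot, y to its left, z up, the work surface at z = 0. Lengths are in mm, angles in rad, forces in N, time in s.
With the tool pointing down it reaches from about 300 to 775 mm from the base axis. Payload 14.6 kg.
Tool frame: the origin (TCP) lies between the finger pads; the fingertips stand ahead of it and the grasp point (between the pads) lies 11 mm behind it (manip.finger_overhang is the z of the fingertips in the tool frame, in mm); z points along the fingers, y is the line along which they close (so a half turn about z gives the same grasp; the last joint's range is limited). The gripper opens to 94 mm and grips with 3 to 60 N. Pads are 16 mm wide; open, the fingers measure 119 mm over their backs; the gripper's body (75 mm by 177 mm) begins 78 mm behind the grasp point.
Start: joints at [-0.067, 0.3, 1.521, -0, 1.321, -0.067], TCP at [549.99, -0.002, 213.446] pointing down, gripper open.
Joint ranges: [-3.03, 3.03], [-0.79, 2.21], [0.23, 2.52], [-1.04, 4.18], [0, 3.07], [-2.55, 2.55]. Speed limits (rad/s): [2.22, 2.22, 2.57, 3.14, 3.14, 3.14].

INTERFACE

Orientations are given as [roll, pitch, yaw] about the fixed x, y, z axes, in that order (R = Rz(yaw) Ry(pitch) Rx(roll)).
In Python, from cell import manip gives the robot as it stands.
- The arm moves only by the tool jog_arm, never from a script. Its argument "series" is a list of rows, each a list of 7 numbers: the shift along the world's x, y, z as a fraction of full scale, then the turn, a rotation vector about the world's x, y, z as a fraction of full scale, then the closure, from 0 (fully open) to 1 (shut). In form: [[dx, dy, dz, wx, wy, wz, fingers], ...]. A call has 1 to 8 rows; each row is the pose to reach, as a shift and turn from the pose commanded when the call began; what a row does not reach only later rows make up. Full scale, the value 1, is 120 mm for a shift and 90 degrees for a turn. A row lasts 1/12 s, in which the tool goes at most 41.7 mm and 7.16 degrees, less where a joint would pass 70% of its speed; a pose out of reach is approached as far as the arm can. A call with a number of a shift or a turn outside -1 to 1 is refused whole. A call with a gripper value outside its range is refused whole. The fingers move at their own pace and stop on an object; "grip_force" is the grip in N (left out, the last holds). Time passes only in rows, so rows that repeat a pose let the fingers close. It gives the time, the measured TCP pose, the force, the opening and the grip force at its end, in the units of the state.
- manip.read_state(): the state, without advancing time (a new reading comes with each control period).
- manip.camera(name): name is "scene" or "side" or "wrist"; returns a dict with "frame" (400x640x3 uint8, red, green, blue), "vfov" (degrees; the focal length in pixels is half the picture's height over the tangent of half this angle, whatever the lens; pixels are square), "cx", "cy" (the principal point, pixels), "R" (3x3) and "t" (3): a world point X has camera coordinates R X + t; the wrist camera has in their place "hand_eye" (4x4, takes a point from camera to tool coordinates, whose origin is the TCP and whose axes are the flange's). Camera axes: x right, y down, z forward; pixel columns grow to the right and rows downward; lengths in mm; the calibration is good to about 2 mm. A picture is of the moment at which its call begins: read the wrist's pose just before it. There is no depth.
- manip.sign_off(): hands the job in; it is judged then, once.
The state is a dict: "clock": time; "joints": joint angles; "qd": joint speeds; "effort": joint torques, N m; "eef_pos": TCP position; "eef_rot": TCP orientation; "wrist_force": force on the tool from outside, world axes, zero at the start; "moment": the same for the moment, N m; "finger_gap": finger opening in mm; "finger_force": force on a finger pad.
Only numpy, scipy, OpenCV 4.12 (cv2) and the standard library are available. Lean on these libraries where they do the work, as an engineer would, in place of code of your own. Each camera call takes 0.05 s, during which the arm holds its last target. There are 200 camera calls.

TASK

Take the slide with the yellow end out of the bench rack and slide it, yellow end up, fully home into the one free slot of the cassette on the scanner's loading tray, and let go of it. Then pinch the cassette's two blue side catches together, lift the cassette straight up off the tray and finish while still holding it so by its catches, level and still, about 10 cm above the tray with all four slides in it. Leave the other slides in their slots and do not knock the rest of the bench.

Things in the scene. Friction and masses are not known exactly. Their poses are not given: they have to be found in the camera images.
- slide_yellow: The slide to load, yellow label: slide in a black carrier frame, a slab 6 mm thick (its x), 32 wide (y), 84 tall (z), 30 g; coloured label at the top end; origin: centre of its lower end. Starts upright in one of the rack's slots, top 92 mm above the table. Hold it by its two long edges (fingers closing along its y) in the top 20 mm: once home only its top 24 mm stand above the cassette's rim
- cassette: Grey slide cassette, 92 mm long (x), 40 wide over the walls (y), 64 high, under 0.25 kg empty; origin: centre of its underside, z up. Slots across it at x = -30, -10, 10, 30 mm; slides in it stand with thickness along x, width along y, tops 88 mm above the origin. Starts latched by its catches in a well of the scanner's tray (1 mm clearance, 20 deep), underside 8 mm above the table
- free_slot (a point): Centre of the floor of the only free slot: x = -30, y = 0, z = 4 mm in the cassette (end slot, robot side); axes as the cassette's. The slide's origin comes here when home. Slot 8 mm (x) by 34 mm (y), with pointed lead-in ribs 56 to 62 mm and outward leaning lips up to the rim at 64 mm above the cassette's underside
- catch_left (a joint): Spring catch on the cassette's +y side: 0 = sprung out and latched, 0.007 = pushed fully in, 7 mm towards the cassette's middle (to a stop; the cassette can be lifted by the pads). 3 N to start, 6.5 N fully in. Below about 0.0045 its hook is under the tray's edge and the cassette cannot rise
- catch_right (a joint): The same catch on the cassette's -y side, pushed towards +y
- catch_left_pad (a point): Middle of the outer face of the left catch's blue ribbed finger pad, 30 mm wide (x), 22 mm high; at x = 0, y = 33, z = 45 mm in the cassette when out. The pads are 66 mm apart out, 52 mm fully in; the tray's flat deck lies 25 mm below the pad's middle
- catch_right_pad (a point): The same on the right catch: x = 0, y = -33, z = 45 mm in the cassette when out
- scanner: White slide scanner, fixed: housing 300 mm (x) by 260 (y), 220 high, its face 125 mm to the -y side of the origin; grey loading tray run out towards +y, 130 mm (x), to y = +66 mm, deck 28 mm above the table. Origin: on the table under the middle of the cassette's well; axes as the cassette's at the start
- slide_rack: Aluminium bench rack, fixed, 110 mm (x) by 50 (y), 32 high, rib tips to 42 mm; origin: centre of its underside. Slots at x = -28, 0, 28 mm, floor 8 mm above the table, hold the yellow, blue and pink slides in any order, thickness along its x, 1 mm clearance
- slide_blue: Another slide in the rack, to stay where it is: slide in a black carrier frame, a slab 6 mm thick (its x), 32 wide (y), 84 tall (z), 30 g; coloured label at the top end; origin: centre of its lower end. Label blue
- slide_pink: Another slide in the rack, to stay where it is: slide in a black carrier frame, a slab 6 mm thick (its x), 32 wide (y), 84 tall (z), 30 g; coloured label at the top end; origin: centre of its lower end. Label pink
- loaded_1: Slide already in the cassette at x = -10 mm, to stay in it: slide in a black carrier frame, a slab 6 mm thick (its x), 32 wide (y), 84 tall (z), 30 g; coloured label at the top end; origin: centre of its lower end. Label white
- loaded_2: Slide already in the cassette at x = 10 mm, to stay in it: slide in a black carrier frame, a slab 6 mm thick (its x), 32 wide (y), 84 tall (z), 30 g; coloured label at the top end; origin: centre of its lower end. Label white
- loaded_3: Slide already in the cassette at x = 30 mm, to stay in it: slide in a black carrier frame, a slab 6 mm thick (its x), 32 wide (y), 84 tall (z), 30 g; coloured label at the top end; origin: centre of its lower end. Label white
- tube_rack: White rack of blood tubes with red and purple caps, 100 by 200 mm, 98 mm high; bystander; origin: centre of its underside
- reagent: White bottle with a blue cap, 58 mm across, 125 mm high; bystander; origin: centre of its underside
- oil: Small amber bottle with a black cap, 28 mm across, 60 mm high; bystander; origin: centre of its underside
- timer: White bench timer lying flat, 75 by 60 by 20 mm; bystander; origin: centre of its underside
- beaker: Glass beaker, 68 mm across, 80 mm high; bystander; origin: centre of its underside
Mind the look-alikes: they are no part of the job. What is shaped like the cassette but purple is not meant.

How it is judged:
By the outcome, as a careful person would: the job done as asked, in the order asked, and still so for the second after the job is handed in, while the arm keeps its last pose, push and grip.
It also fails if it takes over 58 s, if anything falls off the work surface, if the arm or the gripper's body presses on something with over 40 N, if the wrist force passes 120 N, or if a joint passes its speed limit or range.

## Working session

There is one attempt and no reset: what is moved stays moved. The work goes in short steps, Python scripts to look and compute and a tool call to move; the robot and the scene stay as the last step left them, time stands still between calls to the robot, and variables do not carry over. Pictures are saved under pics/ and viewed, at most 13 in all, crops included, and the job is handed in when it is done.

Besides the shell and the picture viewer there is one more tool, called after "Emit:" by a JSON object that holds its "name" and its "arguments". jog_arm: Moves the arm, as the interface text tells. Its arguments: {"type":"object","properties":{"series":{"type":"array"},"grip_force":{"type":"number"}},"required":["series"]}

```bash
mkdir -p pics
python3 - <<'E'
from cell import manip
import cv2,numpy as np
s=manip.read_state();print(s, manip.finger_overhang)
for n in("scene","side","wrist"):
    c=manip.camera(n);cv2.imwrite(f"pics/{n}0.png",c["frame"][:,:,::-1])
    print(n,{k:v for k,v in c.items() if k!="frame"})
a=[cv2.imread(f"pics/{n}0.png") for n in("scene","side","wrist")]
E
```

```text
{'clock': 0.0, 'joints': array([-6.66355859e-02,  3.00481613e-01,  1.52160093e+00, -1.01951068e-05,
        1.32067712e+00, -6.65745258e-02]), 'qd': array([-0.00013297,  0.00027217,  0.00128109,  0.00085011, -0.00050293,
       -0.00036578]), 'effort': array([-1.53750298e-03, -5.31805658e+01, -3.52735734e+01,  7.07558286e-02,
        2.43994006e-02, -4.79655944e-05]), 'eef_pos': array([ 5.49743628e+02, -7.99692720e-03,  2.12872155e+02]), 'eef_rot': array([-3.14042757e+00, -6.77828674e-05,  1.57073776e+00]), 'wrist_force': array([ 0.1086502 , -0.42278655, -0.57772383]), 'moment': array([-0.00876642, -0.01085448, -0.03111561]), 'finger_force': 0.0, 'finger_gap': 94.07599073423573} 8.0
scene {'vfov': 45.37772489396225, 'cx': 316.299717494232, 'cy': 200.47279080885568, 'R': array([[ 0.82668299,  0.56259683,  0.00894688],
       [ 0.47057292, -0.68257032, -0.55915909],
       [-0.30847426,  0.46645747, -0.8290121 ]]), 't': array([-595.09498286, -175.01910776, 1295.1454286 ])}
side {'vfov': 49.60802555643388, 'cx': 320.0863630286796, 'cy': 200.62856705483134, 'R': array([[-0.7398361 , -0.67278271, -0.00244337],
       [-0.41896413,  0.46355601, -0.78075917],
       [ 0.52641391, -0.57661013, -0.62482729]]), 't': array([542.9449384 , 245.25670958, 894.39126901])}
wrist {'vfov': 61.371367330473916, 'cx': 315.4988427633822, 'cy': 194.61623427103322, 'hand_eye': array([[ 1.09494760e-03, -9.62774591e-01, -2.70303326e-01,
         7.95178310e+01],
       [ 9.99999206e-01,  8.85365515e-04,  8.97285708e-04,
         8.45113631e-01],
       [-6.24566637e-04, -2.70304094e-01,  9.62774795e-01,
        -1.70926590e+02],
       [ 0.00000000e+00,  0.00000000e+00,  0.00000000e+00,
         1.00000000e+00]])}
```

View pics/scene0.png

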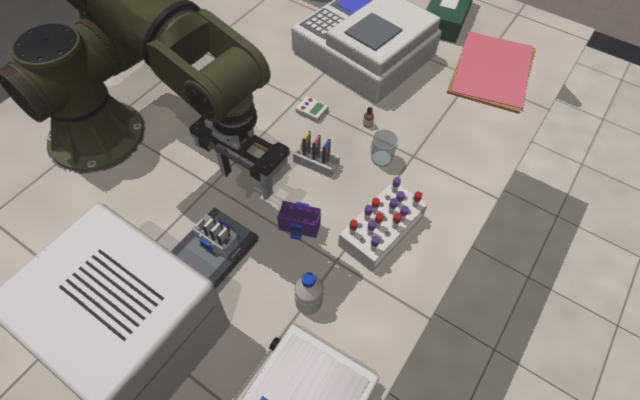

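View pics/side0.png

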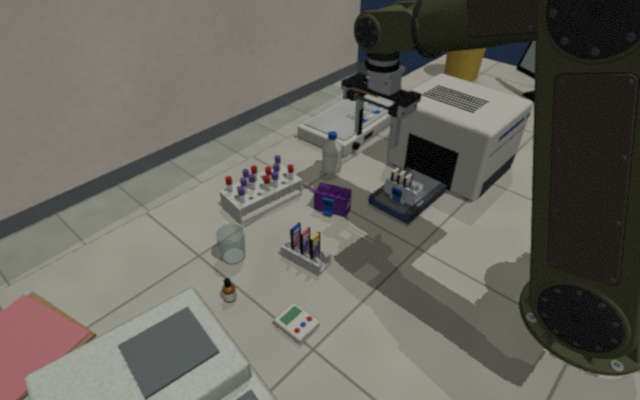

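View pics/wrist0.png

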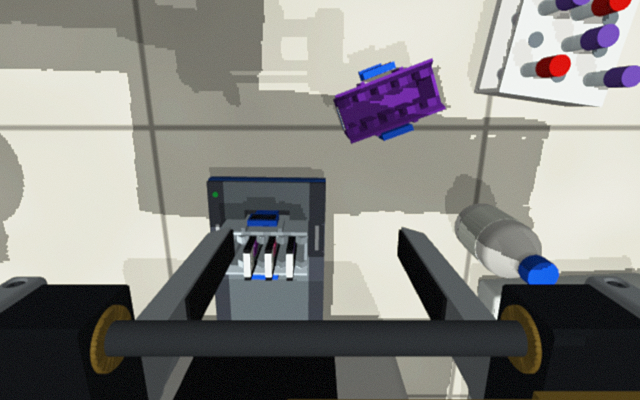

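The scene view shows the rack with its yellow, pink and blue slides near (306,140) to (326,150), and the grey cassette in the tray near (215,232). The purple decoy is at (300,218). In the wrist view, the cassette is at (268,258).

```bash
cat > h.py <<'E'
from cell import manip
import cv2,numpy as np
from scipy.spatial.transform import Rotation as Ro
def cam(n):
    s=manip.read_state();c=manip.camera(n);f=200/np.tan(np.radians(c["vfov"]/2))
    if n=="wrist":
        H=c["hand_eye"];Rt=Ro.from_euler("xyz",s["eef_rot"]).as_matrix()
        A=Rt@H[:3,:3];o=Rt@H[:3,3]+s["eef_pos"]
    else: A=c["R"].T;o=-A@c["t"]
    return dict(img=c["frame"],hsv=cv2.cvtColor(c["frame"],cv2.COLOR_RGB2HSV),f=f,cx=c["cx"],cy=c["cy"],A=A,o=o)
def ray(c,p):
    d=c["A"]@np.array([(p[0]-c["cx"])/c["f"],(p[1]-c["cy"])/c["f"],1.]);return d/np.linalg.norm(d)
def plane(c,p,z):
    d=ray(c,p);return c["o"]+d*(z-c["o"][2])/d[2]
def proj(c,X):
    q=c["A"].T@(np.asarray(X,float)-c["o"]);return q[:2]/q[2]*c["f"]+[c["cx"],c["cy"]]
def tri(cs,ps):
    M=np.zeros((3,3));b=np.zeros(3)
    for c,p in zip(cs,ps):
        d=ray(c,p);P=np.eye(3)-np.outer(d,d);M+=P;b+=P@c["o"]
    return np.linalg.solve(M,b)
def blobs(c,lo,hi,box=None,amin=8):
    m=cv2.inRange(c["hsv"],np.array(lo),np.array(hi))
    if box is not None:
        k=np.zeros_like(m);x0,y0,x1,y1=box;k[y0:y1,x0:x1]=255;m&=k
    n,_,st,ce=cv2.connectedComponentsWithStats(m)
    return [(tuple(np.round(ce[i],1)),tuple(int(v) for v in st[i])) for i in range(1,n) if st[i,4]>=amin],m
Y=((22,120,110),(35,255,255));P=((160,90,110),(179,255,255));B=((108,130,80),(125,255,255))
E
python3 - <<'E'
from h import *
boxes={"scene":(285,120,345,180),"side":(275,215,335,280)}
C={n:cam(n) for n in boxes}
for n,b in boxes.items():
    for nm,k in(("Y",Y),("P",P),("B",B)): print(n,nm,blobs(C[n],*k,b)[0])
    x0,y0,x1,y1=b
    cv2.imwrite(f"pics/{n}c.png",cv2.resize(C[n]["img"][y0:y1,x0:x1,::-1],None,fx=8,fy=8,interpolation=0))
a=cv2.imread("pics/scenec.png");b=cv2.imread("pics/sidec.png");h=min(a.shape[0],b.shape[0])
cv2.imwrite("pics/two.png",cv2.resize(np.hstack([a[:h],b[:h]]),(800,400)))
w=cam("wrist");print("cass blobs",blobs(w,*B,(220,180,330,300))[0])
m=cv2.inRange(w["hsv"],(0,0,235),(179,30,255));n,_,st,ce=cv2.connectedComponentsWithStats(m[225:285,230:310]);print(st,ce)
E
```

```text
scene Y [((np.float64(306.5), np.float64(135.0)), (304, 132, 6, 7, 20))]
scene P [((np.float64(316.5), np.float64(139.0)), (314, 136, 6, 7, 20))]
scene B [((np.float64(326.5), np.float64(143.1)), (324, 140, 6, 7, 15))]
side Y [((np.float64(315.1), np.float64(236.3)), (312, 233, 7, 7, 23))]
side P [((np.float64(304.9), np.float64(231.3)), (301, 228, 8, 7, 24))]
side B [((np.float64(295.3), np.float64(226.6)), (292, 224, 8, 6, 21))]
cass blobs [((np.float64(319.0), np.float64(180.5)), (314, 180, 11, 2, 22)), ((np.float64(263.6), np.float64(219.0)), (247, 210, 32, 17, 295)), ((np.float64(257.7), np.float64(277.0)), (251, 274, 15, 6, 72)), ((np.float64(274.6), np.float64(277.1)), (272, 275, 6, 5, 29))]
[[   0    0   80   60 4385]
 [   4    8    6    1    6]
 [   8   12    3    5    7]
 [  14   29    6   22  125]
 [  35   29    6   23  133]
 [  56   29    6   23  136]
 [   9   37    2    1    2]
 [   9   39    1    1    1]
 [  46   48    1    1    1]
 [  50   48    3    2    4]] [[39.7327252  28.60114025]
 [ 6.5         8.        ]
 [ 8.57142857 14.28571429]
 [16.4        39.8       ]
 [37.51879699 39.58646617]
 [58.5        40.        ]
 [ 9.5        37.        ]
 [ 9.         39.        ]
 [46.         48.        ]
 [50.75       48.75      ]]
```

View pics/two.png

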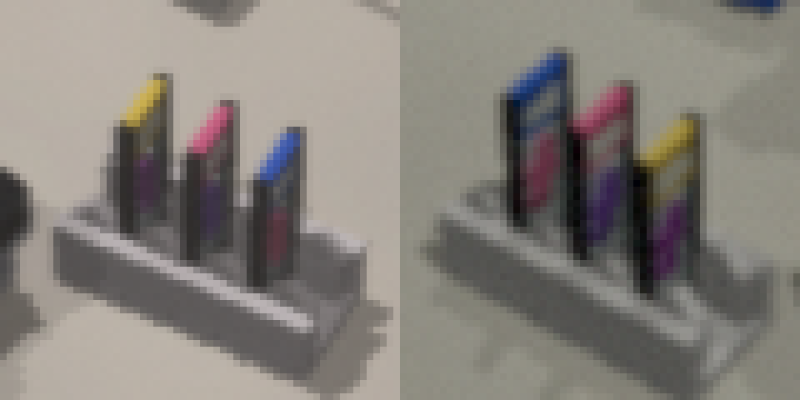

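The crops show the rack's row running yellow, pink, blue. Yellow is nearest the robot's end, with its label top at scene (306.5,135) and side (315,236).

Run:
```python
from h import *
np.set_printoptions(precision=1,suppress=True)
C=[cam("scene"),cam("side")]
T=[tri(C,p) for p in([(306.7,134.8),(315.3,235.9)],[(316.5,139),(304.9,231.3)],[(326.5,143.1),(295.3,226.6)])]
print(np.array(T)); d=T[2]-T[0]; print("rack yaw deg",np.degrees(np.arctan2(d[1],d[0])),np.linalg.norm(d))
w=cam("wrist")
for p in [(246.4,264.8),(267.5,264.6),(288.5,265)]: print(plane(w,p,96), [proj(c,plane(w,p,96)) for c in C])
for p in [(246.4,254),(288.5,254),(246.4,276),(288.5,276)]: print(plane(w,p,96))
print(plane(w,(208.5,178),28),plane(w,(325,178),28))
```

```text
[[513.2 259.   92.6]
 [540.8 262.5  91.7]
 [568.2 265.6  91.4]]
rack yaw deg 6.939359565632398 55.36640175186075
[485.9 -70.3  96. ] [array([208.8, 222.7]), array([408.3, 175.4])]
[505.9 -70.   96. ] [array([215.9, 227.1]), array([401.8, 172.5])]
[525.7 -70.4  96. ] [array([222.9, 231.8]), array([395.7, 169.6])]
[486.5 -59.1  96. ]
[525.9 -59.1  96. ]
[485.3 -82.   96. ]
[525.4 -82.   96. ]
[435.2  -1.9  28. ] [561.4  -1.8  28. ]
```

Emit:
{"name": "jog_arm", "arguments": {"series": [[-0.1,0.72,0,0,0,0.538,0],[-0.1,0.72,0,0,0,0.538,0],[-0.1,0.72,0,0,0,0.538,0],[-0.1,0.72,0,0,0,0.538,0],[-0.1,0.72,0,0,0,0.538,0],[-0.1,0.72,0,0,0,0.538,0],[-0.1,0.72,0,0,0,0.538,0],[-0.1,0.72,0,0,0,0.538,0]]}}

```text
clock: 1.12
eef_pos: [538.0, 86.4, 213.5]
eef_rot: [-3.142, 0.0, 2.42]
wrist_force: [-0.1, 1.1, -1.5]
finger_gap: 94.0
finger_force: 0.0
```

Emit:
{"name": "jog_arm", "arguments": {"series": [[-0.1,0.72,0,0,0,0.538,0],[-0.1,0.72,0,0,0,0.538,0],[-0.1,0.72,0,0,0,0.538,0],[-0.1,0.72,0,0,0,0.538,0],[-0.1,0.72,0,0,0,0.538,0],[-0.1,0.72,0,0,0,0.538,0],[-0.1,0.72,0,0,0,0.538,0],[-0.1,0.72,0,0,0,0.538,0]]}}

```text
clock: 1.78
eef_pos: [526.0, 172.8, 213.5]
eef_rot: [3.142, -0.0, -3.021]
wrist_force: [-0.4, -0.2, -0.3]
finger_gap: 93.7
finger_force: 0.0
```

Emit:
{"name": "jog_arm", "arguments": {"series": [[-0.1,0.72,0,0,0,0,0],[-0.1,0.72,0,0,0,0,0],[-0.1,0.72,0,0,0,0,0],[-0.1,0.72,0,0,0,0,0],[-0.1,0.72,0,0,0,0,0]]}}

```text
clock: 2.2
eef_pos: [513.9, 258.9, 213.3]
eef_rot: [-3.141, -0.0, -3.025]
wrist_force: [0.3, -0.5, 0.3]
finger_gap: 94.1
finger_force: 0.0
```

Run:
```python
from h import *
np.set_printoptions(precision=2,suppress=True)
s=manip.read_state();print(s["clock"],s["eef_pos"],s["eef_rot"],s["joints"])
w=cam("wrist");cv2.imwrite("pics/w1.png",w["img"][:,:,::-1])
for nm,k in(("Y",Y),("P",P),("B",B)): print(nm,[(b,plane(w,b[0],92)) for b in blobs(w,*k,None,30)[0]])
```

```text
2.2 [513.94 258.95 213.28] [-3.14 -0.   -3.03] [ 0.4   0.36  1.45 -0.    1.34 -1.28]
Y [(((np.float64(314.1), np.float64(189.0)), (301, 182, 27, 12, 236)), array([513.17, 258.31,  92.  ]))]
P [(((np.float64(315.0), np.float64(218.3)), (301, 210, 27, 14, 230)), array([540.71, 262.36,  92.  ])), (((np.float64(314.0), np.float64(230.2)), (307, 226, 15, 10, 103)), array([552.44, 262.81,  92.  ]))]
B [(((np.float64(69.1), np.float64(127.2)), (64, 66, 11, 122, 260)), array([483.57,  44.4 ,  92.  ])), (((np.float64(469.0), np.float64(91.2)), (464, 86, 11, 11, 99)), array([414.86, 376.09,  92.  ])), (((np.float64(3.0), np.float64(127.3)), (0, 111, 20, 34, 170)), array([490.28, -11.66,  92.  ])), (((np.float64(169.7), np.float64(241.7)), (154, 224, 34, 41, 444)), array([579.81, 129.78,  92.  ])), (((np.float64(315.5), np.float64(245.5)), (301, 236, 27, 14, 188)), array([567.57, 266.  ,  92.  ])), (((np.float64(108.1), np.float64(262.4)), (102, 250, 14, 25, 97)), array([608.24,  71.37,  92.  ]))]
```

View pics/w1.png

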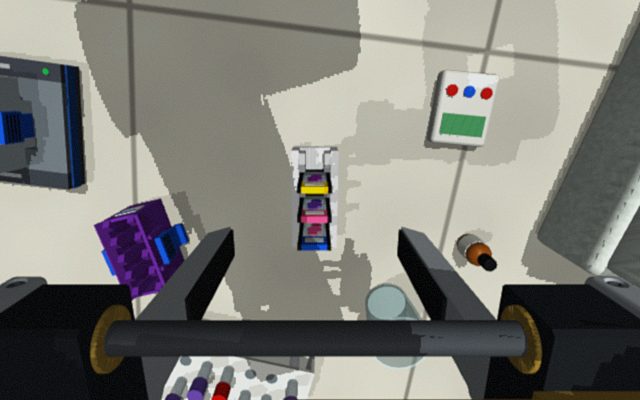

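The wrist view has the yellow label at (314,189), directly under the tool, with pink and blue below it and nothing in the way of the fingers.

Emit:
{"name": "jog_arm", "arguments": {"series": [[0,0,-0.3,0,0,0,0.1],[0,0,-0.6,0,0,0,0.3],[0,0,-0.8,0,0,0,0.3],[0,0,-0.9,0,0,0,0.3],[0,0,-1,0,0,0,0.3]], "grip_force": 12}}

```text
clock: 2.67
eef_pos: [514.3, 258.2, 92.9]
eef_rot: [-3.141, -0.0, -3.025]
wrist_force: [0.2, 0.7, -0.1]
finger_gap: 66.5
finger_force: 0.0
```

Emit:
{"name": "jog_arm", "arguments": {"series": [[0,0,-0.12,0,0,0,0.3],[0,0,-0.12,0,0,0,0.5],[0,0,-0.12,0,0,0,0.75],[0,0,-0.12,0,0,0,0.75],[0,0,-0.12,0,0,0,0.75],[0,0,-0.12,0,0,0,0.75],[0,0,-0.12,0,0,0,0.75],[0,0,-0.12,0,0,0,0.75]]}}

```text
clock: 3.33
eef_pos: [514.3, 259.4, 79.8]
eef_rot: [3.141, 0.001, -3.022]
wrist_force: [-0.1, -0.4, 4.6]
finger_gap: 31.9
finger_force: 12.0
```

Emit:
{"name": "jog_arm", "arguments": {"series": [[0,0,0.1,0,0,0,0.75],[0,0,0.2,0,0,0,0.75],[0,0,0.35,0,0,0,0.75],[0,0,0.5,0,0,0,0.75],[0,0,0.75,0,0,0,0.75],[0,0,1,0,0,0,0.75],[0,0,1,0,0,0,0.75]]}}

```text
clock: 3.92
eef_pos: [515.7, 260.0, 206.5]
eef_rot: [3.139, 0.009, -3.022]
wrist_force: [0.3, 0.5, 0.7]
finger_gap: 31.7
finger_force: 12.0
```

Run:
```python
from h import *
np.set_printoptions(precision=2,suppress=True)
s=manip.read_state();print(s["clock"],s["eef_pos"],s["eef_rot"],s["finger_gap"])
w=cam("wrist");cv2.imwrite("pics/w2.png",w["img"][:,:,::-1])
for nm,k in(("Y",Y),("P",P)): print(nm,[b for b in blobs(w,*k,None,30)[0]])
```

```text
3.9167 [515.7  259.98 206.49] [ 3.14  0.01 -3.02] 31.664432187475896
Y [((np.float64(333.3), np.float64(240.4)), (324, 235, 14, 13, 78)), ((np.float64(316.2), np.float64(254.9)), (293, 249, 47, 12, 516))]
P []
```

View pics/w2.png

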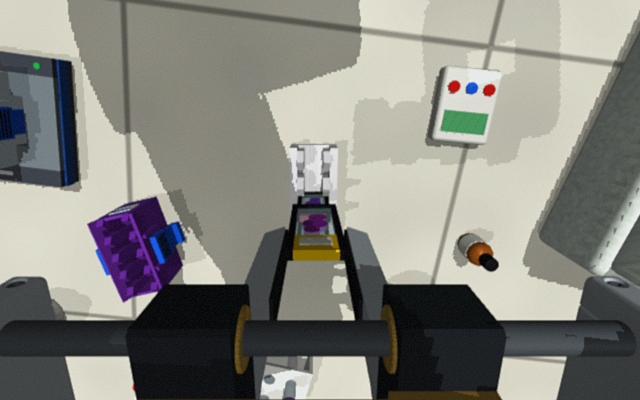

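The slide hangs straight in the fingers, yellow edge at (316,255) and lower end near (316,205), clear of the rack.

Emit:
{"name": "jog_arm", "arguments": {"series": [[-0.07,-0.3,0.03,0,0,0,0.75],[-0.133,-0.6,0.03,0,0,-0.04,0.75],[-0.133,-0.714,0.03,0,0,-0.074,0.75]]}}

```text
clock: 4.22
eef_pos: [496.7, 170.7, 202.6]
eef_rot: [-3.141, -0.001, 3.141]
wrist_force: [-0.1, 1.4, 0.1]
finger_gap: 31.8
finger_force: 12.0
```

Emit:
{"name": "jog_arm", "arguments": {"series": [[-0.07,-0.3,0,0,0,0,0.75],[-0.133,-0.6,0,0,0,0,0.75],[-0.133,-0.714,0,0,0,0,0.75]]}}

```text
clock: 4.47
eef_pos: [480.7, 84.9, 202.5]
eef_rot: [-3.141, -0.001, -3.14]
wrist_force: [0.1, 0.5, 0.2]
finger_gap: 31.9
finger_force: 12.0
```

Emit:
{"name": "jog_arm", "arguments": {"series": [[-0.07,-0.3,0,0,0,0,0.75],[-0.133,-0.6,0,0,0,0,0.75],[-0.133,-0.714,0,0,0,0,0.75],[-0.133,-0.714,0,0,0,0,0.75],[-0.133,-0.714,0,0,0,0,0.75],[-0.133,-0.714,0,0,0,0,0.75]]}}

```text
clock: 4.97
eef_pos: [466.1, 2.8, 202.5]
eef_rot: [3.141, -0.0, -3.138]
wrist_force: [0.6, -0.8, -0.1]
finger_gap: 32.2
finger_force: 12.0
```

Run:
```python
from h import *
np.set_printoptions(precision=3,suppress=True)
s=manip.read_state();print(s["clock"],s["eef_pos"],s["eef_rot"],s["finger_gap"])
w=cam("wrist");cv2.imwrite("pics/w3.png",w["img"][:,:,::-1])
print(proj(w,(496,-68,96)))
x,y=map(int,proj(w,(480,-68,90)));x0=max(x-110,0)
cv2.imwrite("pics/w3c.png",cv2.resize(w["img"][60:310,x0:x0+330,::-1],None,fx=2.4,fy=2.4,interpolation=2));print(x0)
print([b for b in blobs(w,*Y,None,30)[0]]);print([b for b in blobs(w,*B,None,30)[0]])
```

```text
4.9667 [466.083   2.845 202.537] [ 3.141 -0.    -3.138] 32.18955332370132
[233.71 226.85]
124
[((np.float64(315.9), np.float64(245.0)), (298, 244, 36, 3, 37)), ((np.float64(315.8), np.float64(254.5)), (293, 249, 47, 12, 556))]
[((np.float64(307.3), np.float64(169.2)), (307, 144, 2, 59, 78)), ((np.float64(270.9), np.float64(210.0)), (267, 190, 10, 40, 268)), ((np.float64(208.4), np.float64(213.0)), (204, 196, 9, 33, 209)), ((np.float64(398.8), np.float64(281.2)), (394, 278, 10, 7, 52)), ((np.float64(575.0), np.float64(292.1)), (563, 284, 21, 19, 101)), ((np.float64(349.5), np.float64(306.1)), (345, 294, 10, 27, 110))]
```

View pics/w3c.png

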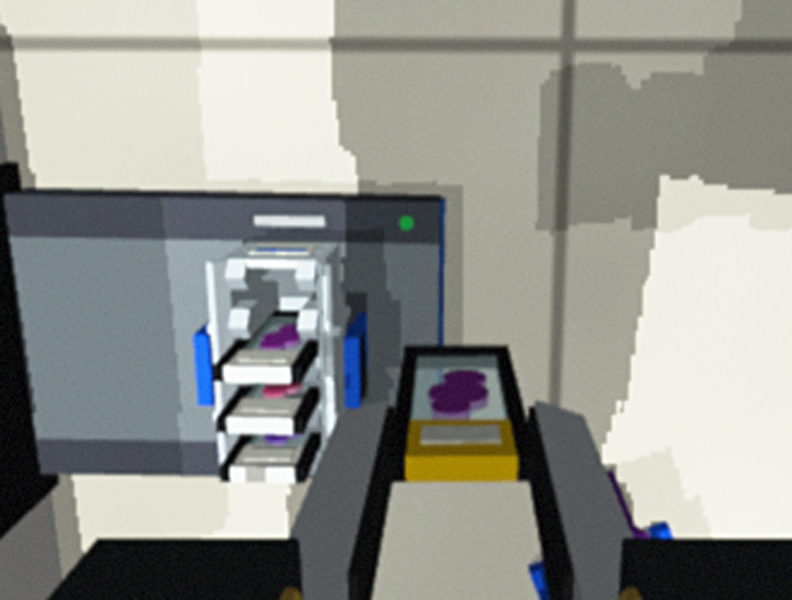

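The crop shows the cassette's open free slot at the top (crop 270,285) and the white tops of three loaded slides below it. The held yellow slide sits upright to the right, its lower end at crop (457,350).

```bash
cat > m.py <<'E'
from h import *
np.set_printoptions(precision=2,suppress=True)
def whites(w,box,v=225):
    m=cv2.inRange(w["hsv"],(0,0,v),(179,40,255));x0,y0,x1,y1=box;k=np.zeros_like(m);k[y0:y1,x0:x1]=255
    n,l,st,ce=cv2.connectedComponentsWithStats(m&k);r=[]
    for i in range(1,n):
        if st[i,4]>60:
            q=np.argwhere(l==i)[:,::-1].astype(np.float32);r.append((ce[i],st[i].tolist(),cv2.minAreaRect(q)))
    return r
E
python3 - <<'E'
from m import *
w=cam("wrist");s=manip.read_state();print(s["eef_pos"])
for v in(215,235):
  for ce,st,r in whites(w,(205,195,262,265),v): print(v,ce,st,plane(w,ce,96))
for p in [(315.8,254.5)]: print("held top",plane(w,p,s["eef_pos"][2]+13))
# held lower end front edge, crop (407..508,347)
for p in [(124+407/2.4,60+347/2.4),(124+508/2.4,60+347/2.4)]: print("held low",plane(w,p,s["eef_pos"][2]+13-84))
# rim corners far end
for p in [(207,262),(322,262)]: print("rim",plane(w,(124+p[0]/2.4,60+p[1]/2.4),72))
for p in [(6,192),(443,200),(40,472)]: print("tray",plane(w,(124+p[0]/2.4,60+p[1]/2.4),28))
print([plane(w,(270.9+5,y),64) for y in(190,230)])
E
```

```text
[466.13   3.12 202.51]
215 [229.71 215.56] [217, 212, 28, 8, 182] [485.56 -70.62  96.  ]
215 [231.52 236.87] [218, 234, 27, 7, 178] [505.53 -70.29  96.  ]
215 [226.84 260.22] [205, 255, 41, 10, 302] [528.29 -75.94  96.  ]
235 [230.25 215.51] [217, 213, 28, 6, 163] [485.52 -70.15  96.  ]
235 [231.57 236.58] [218, 234, 27, 7, 161] [505.25 -70.23  96.  ]
235 [232.09 259.87] [217, 255, 29, 10, 212] [527.92 -71.17  96.  ]
held top [464.58   4.12 215.51]
held low [464.15 -12.54 131.51]
held low [463.99  19.1  131.51]
rim [449.43 -91.91  72.  ]
rim [449.2  -48.31  72.  ]
tray [ 428.55 -188.76   28.  ]
tray [430.98  -3.32  28.  ]
tray [ 558.7 -191.9   28. ]
[array([470.87, -33.66,  64.  ]), array([511.54, -34.75,  64.  ])]
```

Emit:
{"name": "jog_arm", "arguments": {"series": [[-0.013,-0.25,0,0,0,0,0.75],[-0.013,-0.5,0,0,0,0,0.75],[-0.013,-0.616,0,0,0,0,0.75],[-0.013,-0.616,-0.1,0,0,0,0.75],[-0.013,-0.616,-0.25,0,0,0,0.75],[-0.013,-0.616,-0.39,0,0,0,0.75],[-0.013,-0.616,-0.39,0,0,0,0.75],[-0.013,-0.616,-0.39,0,0,0,0.75]]}}

```text
clock: 5.73
eef_pos: [464.5, -71.1, 155.7]
eef_rot: [3.141, -0.001, -3.137]
wrist_force: [-0.0, 0.2, 0.6]
finger_gap: 32.0
finger_force: 12.0
```

Run:
```python
from m import *
w=cam("wrist");s=manip.read_state();print(s["clock"],s["eef_pos"],s["eef_rot"],s["wrist_force"])
cv2.imwrite("pics/w4c.png",cv2.resize(w["img"][80:280,210:420,::-1],None,fx=3,fy=3,interpolation=2))
print([b for b in blobs(w,*Y,None,30)[0]])
```

```text
5.7833 [464.91 -71.28 156.49] [-3.14  0.   -3.14] [-0.2  -0.56  0.21]
[((np.float64(312.2), np.float64(243.8)), (295, 236, 43, 12, 98)), ((np.float64(315.7), np.float64(254.4)), (293, 248, 47, 13, 559))]
```

View pics/w4c.png

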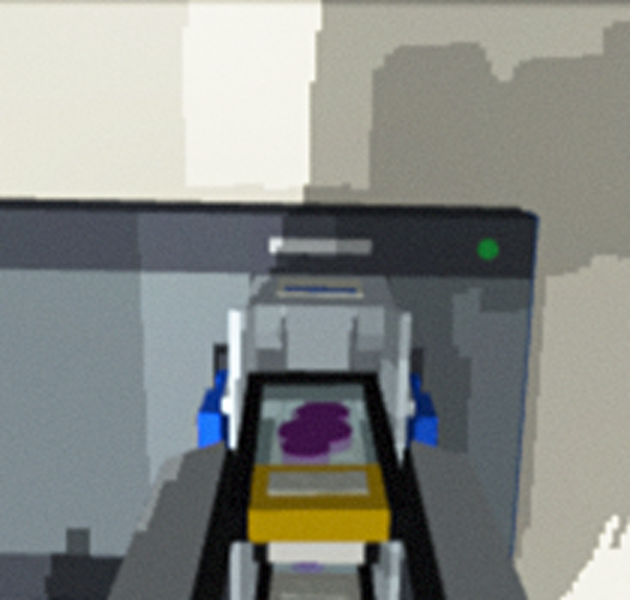

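The held slide's lower end is at crop (315,374). The cassette walls are centred at about crop x 320 and their front corners are at y≈311, so the slide is slightly to -y.

Run:
```python
from m import *
w=cam("wrist");s=manip.read_state();t=s["eef_pos"];print(t)
f=lambda p,z:plane(w,(210+p[0]/3,80+p[1]/3),z)
print("low",f((247,374),t[2]-71),f((383,374),t[2]-71)); print("top",plane(w,(315.7,254.4),t[2]+13))
print("rim",f((229,311),72),f((411,313),72)); print("frontend",f((250,277),72-10))
print("tray",f((0,200),28),f((537,214),28))
g=cv2.cvtColor(w["img"],cv2.COLOR_RGB2GRAY).astype(int)
for r in(188,192,196,200): print(r,g[r,280:352].tolist())
for r in(206,208): print(r,g[r,280:352].tolist())
print(g[190:215,315].tolist())
```

```text
[465.08 -71.41 156.85]
low [462.96 -87.8   85.85] [462.78 -53.76  85.85]
top [463.15 -70.26 169.85]
rim [450.17 -93.23  72.  ] [450.46 -45.89  72.  ]
frontend [443.24 -88.32  62.  ]
tray [ 427.59 -164.24   28.  ] [430.91  -5.14  28.  ]
188 [161, 163, 162, 159, 158, 161, 203, 245, 247, 245, 209, 180, 171, 142, 131, 149, 159, 163, 164, 160, 163, 164, 159, 143, 114, 129, 151, 153, 154, 154, 153, 151, 153, 151, 153, 156, 152, 154, 154, 155, 150, 152, 155, 152, 153, 152, 155, 139, 100, 111, 138, 142, 142, 141, 140, 141, 138, 136, 120, 105, 105, 105, 106, 127, 152, 160, 147, 95, 70, 73, 78, 78]
192 [161, 162, 161, 164, 162, 152, 187, 246, 249, 247, 173, 128, 129, 131, 132, 140, 156, 153, 156, 152, 153, 153, 154, 144, 109, 106, 148, 156, 152, 154, 153, 155, 152, 157, 151, 153, 153, 151, 154, 155, 152, 153, 151, 152, 155, 153, 137, 99, 94, 112, 117, 125, 119, 123, 122, 125, 121, 122, 107, 107, 108, 104, 108, 132, 157, 159, 135, 93, 71, 77, 78, 77]
196 [155, 94, 46, 41, 45, 42, 133, 251, 251, 246, 180, 127, 130, 131, 132, 118, 102, 98, 95, 98, 102, 96, 99, 101, 92, 108, 147, 155, 153, 157, 15
[... 546 characters left out ...]
119, 92, 64, 47, 74, 175, 244, 202, 172, 151, 123, 56, 5, 9, 1, 5, 6, 15, 12, 10, 8, 13, 12, 13, 9, 10, 14, 11, 12, 8, 9, 12, 13, 10, 12, 14, 9, 10, 5, 7, 9, 14, 11, 6, 12, 9, 13, 13, 12, 5, 7, 9, 1, 6, 40, 106, 140, 140, 135, 134, 134, 141, 179, 189, 177, 104, 36, 34, 44, 49, 70]
208 [122, 92, 72, 52, 62, 112, 181, 243, 203, 172, 149, 121, 47, 0, 7, 13, 14, 26, 49, 55, 46, 47, 54, 50, 49, 51, 47, 48, 48, 51, 50, 50, 47, 52, 45, 49, 52, 49, 49, 48, 50, 53, 61, 64, 60, 64, 61, 62, 64, 61, 46, 21, 7, 7, 12, 11, 68, 136, 142, 138, 133, 132, 146, 177, 189, 181, 115, 48, 35, 41, 52, 70]
[155, 153, 153, 152, 155, 157, 150, 152, 153, 155, 157, 152, 99, 31, 15, 6, 12, 22, 49, 82, 86, 85, 87, 88, 54]
```

Emit:
{"name": "jog_arm", "arguments": {"series": [[0.01,0.011,0,0,0.013,0,0.75],[0.01,0.011,0,0,0.013,0,0.75],[0.01,0.011,-0.06,0,0.013,0,0.75],[0.01,0.011,-0.1,0,0.013,0,0.75],[0.01,0.011,-0.13,0,0.013,0,0.75],[0.01,0.011,-0.16,0,0.013,0,0.75],[0.01,0.011,-0.18,0,0.013,0,0.75],[0.01,0.011,-0.18,0,0.013,0,0.75]]}}

```text
clock: 6.5
eef_pos: [465.5, -70.4, 133.7]
eef_rot: [3.141, -0.021, -3.139]
wrist_force: [-0.4, -0.3, -0.3]
finger_gap: 32.0
finger_force: 12.0
```

Run:
```python
from m import *
w=cam("wrist");s=manip.read_state();t=s["eef_pos"];print(t,s["eef_rot"],s["wrist_force"],s["moment"])
g=cv2.cvtColor(w["img"],cv2.COLOR_RGB2GRAY).astype(int)
print([b for b in blobs(w,*Y,None,30)[0]])
for r in(180,190,200): print(r,g[r,276:358].tolist())
cv2.imwrite("pics/w5c.png",cv2.resize(w["img"][80:280,210:420,::-1],None,fx=3,fy=3,interpolation=2))
```

```text
[465.68 -70.46 134.05] [ 3.14 -0.02 -3.14] [ 0.12  0.54 -0.07] [ 0.12 -0.09  0.02]
[((np.float64(316.5), np.float64(252.8)), (293, 235, 47, 26, 639))]
180 [168, 167, 166, 164, 162, 165, 162, 160, 163, 164, 163, 165, 167, 169, 154, 107, 136, 148, 146, 151, 144, 120, 98, 97, 97, 104, 106, 106, 109, 107, 109, 113, 109, 108, 107, 107, 110, 107, 109, 106, 105, 109, 105, 107, 109, 111, 107, 106, 105, 107, 104, 105, 108, 109, 105, 98, 96, 99, 96, 98, 94, 94, 97, 84, 65, 70, 78, 76, 76, 81, 79, 75, 79, 80, 77, 75, 77, 78, 80, 76, 77, 77]
190 [163, 163, 164, 163, 164, 162, 168, 194, 184, 167, 144, 110, 106, 118, 126, 126, 128, 142, 139, 143, 139, 144, 141, 143, 139, 142, 144, 153, 157, 155, 155, 156, 156, 156, 155, 157, 156, 152, 152, 152, 154, 154, 150, 151, 152, 156, 155, 156, 151, 153, 152, 157, 148, 139, 136, 136, 139, 136, 135, 138, 136, 137, 131, 109, 101, 97, 95, 97, 84, 82, 76, 74, 76, 78, 75, 78, 77, 76, 77, 75, 80, 72]
200 [168, 162, 165, 165, 164, 162, 184, 238, 247, 247, 224, 148, 123, 128, 128, 129, 128, 122, 121, 119, 126, 124, 126, 125, 121, 120, 101, 102, 128, 151, 155, 157, 152, 155, 152, 153, 152, 156, 154, 153, 153, 154, 155, 155, 155, 156, 153, 155, 157, 151, 124, 97, 89, 104, 126, 129, 129, 122, 126, 125, 127, 124, 125, 110, 103, 105, 104, 103, 123, 153, 160, 155, 118, 81, 79, 74, 77, 77, 75, 80, 76, 75]
```

View pics/w5c.png

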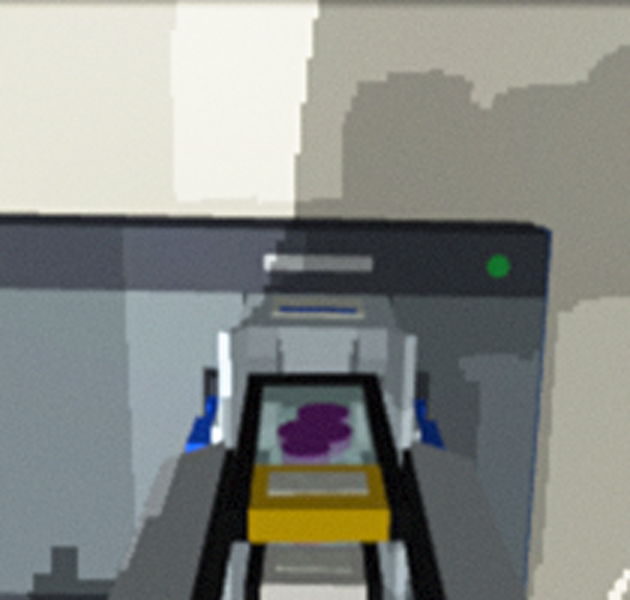

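The slide's lower end is now inside the rim, between the walls and nearly centred, with no contact force.

Emit:
{"name": "jog_arm", "arguments": {"series": [[0,0.005,-0.04,0,0,0,0.75],[0,0.005,-0.08,0,0,0,0.75],[0,0.005,-0.12,0,0,0,0.75],[0,0.005,-0.16,0,0,0,0.75],[0,0.005,-0.2,0,0,0,0.75],[0,0.005,-0.2,0,0,0,0.75]]}}

```text
clock: 7.05
eef_pos: [465.3, -69.8, 109.2]
eef_rot: [3.141, -0.022, -3.138]
wrist_force: [0.0, 0.3, -1.5]
finger_gap: 31.9
finger_force: 12.0
```

Emit:
{"name": "jog_arm", "arguments": {"series": [[0,0,-0.04,0,0,0,0.75],[0,0,-0.08,0,0,0,0.75],[0,0,-0.12,0,0,0,0.75],[0,0,-0.15,0,0,0,0.75],[0,0,-0.18,0,0,0,0.75],[0,0,-0.18,0,0,0,0.75]]}}

```text
clock: 7.55
eef_pos: [465.5, -69.8, 87.9]
eef_rot: [3.141, -0.021, -3.138]
wrist_force: [0.5, -0.3, -0.6]
finger_gap: 31.9
finger_force: 12.0
```

Emit:
{"name": "jog_arm", "arguments": {"series": [[0,0,-0.015,0,0,0,0.75],[0,0,-0.03,0,0,0,0.75],[0,0,-0.03,0,0,0,0.75]]}}

```text
clock: 7.8
eef_pos: [465.6, -69.8, 84.8]
eef_rot: [3.141, -0.021, -3.138]
wrist_force: [0.5, -0.6, -0.2]
finger_gap: 32.3
finger_force: 12.0
```

Emit:
{"name": "jog_arm", "arguments": {"series": [[0,0,-0.008,0,0,0,0.75],[0,0,-0.016,0,0,0,0.75],[0,0,-0.016,0,0,0,0.75]]}}

```text
clock: 8.05
eef_pos: [466.2, -70.0, 83.6]
eef_rot: [-3.141, -0.019, -3.138]
wrist_force: [0.3, -1.3, 3.3]
finger_gap: 31.6
finger_force: 12.0
```

Emit:
{"name": "jog_arm", "arguments": {"series": [[0,0,-0.008,0,0,0,0.75],[0,0,-0.01,0,0,0,0.75],[0,0,-0.01,0,0,0,0.75]]}}

```text
clock: 8.3
eef_pos: [466.8, -70.4, 83.2]
eef_rot: [-3.14, -0.017, -3.138]
wrist_force: [-0.5, -2.2, 13.0]
finger_gap: 31.8
finger_force: 12.0
```

Emit:
{"name": "jog_arm", "arguments": {"series": [[0,0,0,0,0,0,0.55],[0,0,0,0,0,0,0.4],[0,0,0,0,0,0,0.4],[0,0,0,0,0,0,0.4],[0,0,0.3,0,0,0,0.3],[0,0,0.6,0,-0.013,0,0.1],[0,0,1,0,-0.013,0,0],[0,0,1,0,-0.013,0,0]]}}

```text
clock: 8.97
eef_pos: [467.5, -70.2, 208.1]
eef_rot: [-3.14, 0.008, -3.138]
wrist_force: [-0.2, -0.8, 2.1]
finger_gap: 79.7
finger_force: 0.0
```

Run:
```python
from m import *
w=cam("wrist");s=manip.read_state();t=s["eef_pos"];print(s["clock"],t,s["eef_rot"],s["finger_gap"])
print([(b,plane(w,b[0],96)) for b in blobs(w,*Y,None,30)[0]])
for ce,st,r in whites(w,(250,150,380,330),225): print(ce,st,plane(w,ce,96))
for b in blobs(w,*B,(240,150,400,330),30)[0]: print(b,plane(w,b[0],64))
cv2.imwrite("pics/w6c.png",cv2.resize(w["img"][120:320,210:420,::-1],None,fx=3,fy=3,interpolation=2))
```

```text
9.0167 [467.24 -70.17 206.3 ] [-3.14  0.01 -3.14] 83.73527380272034
[(((np.float64(314.5), np.float64(187.8)), (301, 184, 28, 8, 205)), array([464.04, -70.4 ,  96.  ])), (((np.float64(127.8), np.float64(348.4)), (124, 328, 9, 43, 108)), array([ 632.35, -257.8 ,   96.  ]))]
[291.31 193.84] [289, 166, 4, 61, 124] [469.59 -90.59  96.  ]
[260.6  314.73] [250, 306, 22, 14, 179] [ 592.17 -122.41   96.  ]
[373.05 315.59] [366, 312, 14, 8, 103] [592.5  -12.97  96.  ]
((np.float64(285.0), np.float64(206.2)), (281, 185, 9, 40, 283)) [491.45 -99.41  64.  ]
((np.float64(344.9), np.float64(207.5)), (341, 187, 9, 39, 258)) [492.5  -40.61  64.  ]
```

View pics/w6c.png

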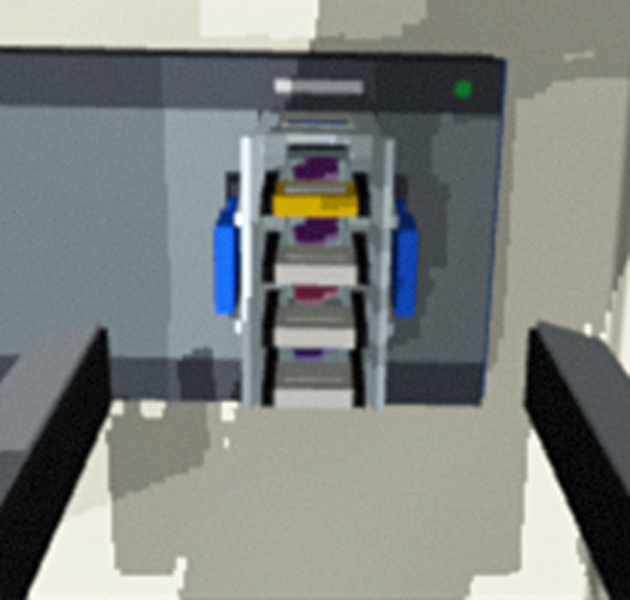

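All four slides now stand level in the cassette, yellow at crop (315,204). The blue pads are at crop (226,258) and (404,258), so the cassette is centred on y≈-70.

Emit:
{"name": "jog_arm", "arguments": {"series": [[0.12,0,0,0,0,-0.009,0],[0.236,0,0,0,0,-0.009,0],[0.236,0,-0.2,0,0,-0.009,0],[0.236,0,-0.4,0,0,-0.009,0],[0.236,0,-0.4,0,0,-0.009,0],[0.236,0,-0.4,0,0,-0.009,0],[0.236,0,-0.4,0,0,-0.009,0]], "grip_force": 30}}

```text
clock: 9.6
eef_pos: [494.3, -69.9, 154.6]
eef_rot: [-3.142, 0.0, 3.131]
wrist_force: [0.1, -0.2, 0.2]
finger_gap: 93.7
finger_force: 0.0
```

Run:
```python
from m import *
w=cam("wrist");s=manip.read_state();t=s["eef_pos"];print(s["clock"],t,s["eef_rot"],s["finger_gap"])
print([(b,plane(w,b[0],96)) for b in blobs(w,*Y,None,30)[0]])
for ce,st,r in whites(w,(280,150,350,350),225): print(ce,st,plane(w,ce,96))
for b in blobs(w,*B,(240,150,400,330),30)[0]: print(b,[plane(w,(b[0][0],y),64) for y in(b[1][1],b[1][1]+b[1][3])])
```

```text
9.65 [494.48 -69.94 154.97] [-3.14  0.    3.13] 94.2040141487887
[(((np.float64(313.5), np.float64(171.3)), (296, 164, 35, 13, 346)), array([464.21, -70.07,  96.  ])), (((np.float64(94.0), np.float64(354.4)), (90, 335, 15, 38, 168)), array([ 614.78, -251.03,   96.  ]))]
[284.62 168.18] [282, 150, 5, 38, 138] [461.82 -90.04  96.  ]
((np.float64(278.0), np.float64(196.9)), (273, 173, 11, 46, 295)) [array([471.97, -98.47,  64.  ]), array([ 510.57, -100.01,   64.  ])]
((np.float64(350.5), np.float64(197.9)), (345, 174, 11, 46, 361)) [array([473.34, -41.06,  64.  ]), array([512.02, -40.35,  64.  ])]
```

Emit:
{"name": "jog_arm", "arguments": {"series": [[0.008,0,-0.25,0,0,0,0],[0.008,0,-0.5,0,0,0,0],[0.008,0,-0.7,0,0,0,0],[0.008,0,-0.85,0,0,0,0],[0.008,0,-0.92,0,0,0,0],[0.008,0,-0.94,0,0,0,0],[0.008,0,-0.94,0,0,0,0]]}}

```text
clock: 10.23
eef_pos: [495.5, -69.9, 41.9]
eef_rot: [-3.141, 0.001, 3.131]
wrist_force: [-0.5, 0.4, -0.6]
finger_gap: 94.0
finger_force: 0.0
```

Emit:
{"name": "jog_arm", "arguments": {"series": [[0,0,0,0,0,0,0.2],[0,0,0,0,0,0,0.3],[0,0,0,0,0,0,0.6],[0,0,0,0,0,0,0.6],[0,0,0,0,0,0,0.6],[0,0,0,0,0,0,0.6],[0,0,0,0,0,0,0.6],[0,0,0,0,0,0,0.6]]}}

```text
clock: 10.9
eef_pos: [495.3, -70.1, 41.6]
eef_rot: [-3.141, 0.001, 3.131]
wrist_force: [-1.8, -2.5, 5.3]
finger_gap: 51.2
finger_force: 30.0
```

Emit:
{"name": "jog_arm", "arguments": {"series": [[0,0,0,0,0,0,0.6],[0,0,0.02,0,0,0,0.6],[0,0,0.04,0,0,0,0.6],[0,0,0.06,0,0,0,0.6],[0,0,0.08,0,0,0,0.6]]}}

```text
clock: 11.32
eef_pos: [494.7, -70.0, 50.7]
eef_rot: [-3.141, -0.001, 3.131]
wrist_force: [0.5, -5.4, -5.6]
finger_gap: 51.4
finger_force: 30.0
```

Emit:
{"name": "jog_arm", "arguments": {"series": [[0,0,0.06,0,0,0,0.6],[0,0,0.14,0,0,0,0.6],[0,0,0.24,0,0,0,0.6],[0,0,0.36,0,0,0,0.6],[0,0,0.5,0,0,0,0.6],[0,0,0.64,0,0,0,0.6],[0,0,0.76,0,0,0,0.6],[0,0,0.83,0,0,0,0.6]]}}

```text
clock: 11.98
eef_pos: [495.4, -69.5, 152.3]
eef_rot: [3.141, 0.002, 3.131]
wrist_force: [-0.8, 0.4, -2.2]
finger_gap: 51.6
finger_force: 30.0
```

Emit:
{"name": "jog_arm", "arguments": {"series": [[0,0,0,0,0,0,0.6],[0,0,0,0,0,0,0.6],[0,0,0,0,0,0,0.6],[0,0,0,0,0,0,0.6],[0,0,0,0,0,0,0.6],[0,0,0,0,0,0,0.6],[0,0,0,0,0,0,0.6],[0,0,0,0,0,0,0.6]]}}

```text
clock: 12.65
eef_pos: [495.0, -69.8, 150.2]
eef_rot: [3.142, -0.0, 3.131]
wrist_force: [0.4, -0.2, -3.3]
finger_gap: 51.2
finger_force: 30.0
```

Run:
```python
from m import *
s=manip.read_state();print(s["clock"],s["eef_pos"],s["eef_rot"],s["finger_gap"],s["wrist_force"],s["moment"])
a=cam("side");w=cam("wrist")
p=cv2.resize(a["img"][100:230,340:480,::-1],None,fx=3,fy=3,interpolation=2);q=w["img"][120:380,140:490,::-1]
q=cv2.resize(q,(380,390*260//350*380//390 if 0 else 282));c=np.zeros((390,800,3),np.uint8);c[:,:420]=p;c[:282,420:]=q
cv2.imwrite("pics/end.png",c)
```

```text
12.65 [495.03 -69.84 150.18] [ 3.14 -0.    3.13] 51.21771748917991 [ 0.41 -0.18 -3.31] [ 0.06 -0.03  0.07]
```

View pics/end.png

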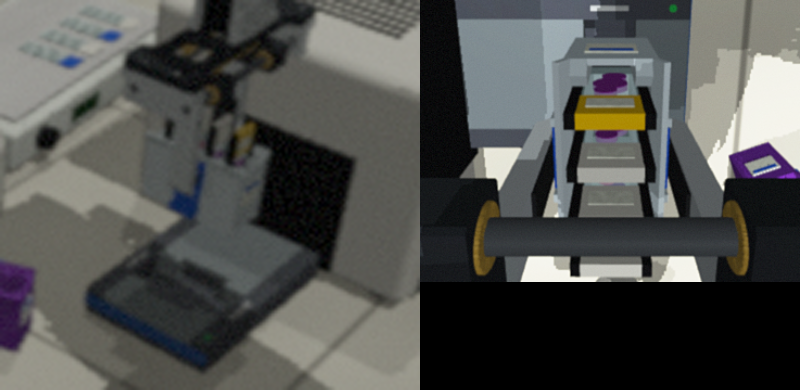

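The cassette hangs level above the empty tray well, held by its blue catches, and all four slides are in it.

```bash
python3 -c "
from cell import manip
print(manip.sign_off())"
```

```text
the job is handed in; nothing more can be done
None
```

The job is handed in: the yellow slide is home in the free slot, and the cassette, with all four slides in it, is held level by its catches after a lift of about 108 mm, so its underside is about 9 cm above the deck; robot time was about 13 s.

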